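# Load the last vial and snap the transport cover on

### The job

Get the vial carrier ready for transport: pick up the capped glass vial that still stands by itself on the desk, with a light grip because it is thin glass, and stand it in the carrier's empty pocket without pressing it hard. Then set the clear cover over the vials and press it down onto its gasket until both end hooks snap over it, and keep pressing: finish while still holding the cover firmly down, without letting go or easing off. Leave everything else on the desk where it is.

Things in the scene. Friction and masses are not known exactly. Their poses are not given: they have to be found in the camera images.
- vial_out: the capped glass vial standing alone on the desk: 25 mm diameter, 62 mm tall (cap from 51 mm up, 24 mm diameter), 20 g; origin at the centre of its underside, z up. Thin glass: it stands a squeeze of 45 N per finger and a push against the carrier of 20 N
- gap: the carrier's empty pocket (left, middle or right one; it differs from start to start): point at the centre of the pocket's floor, z up. The pocket is a round hole of 29 mm diameter and 28 mm depth; its floor is 6 mm and its mouth 34 mm above the desk
- carrier: vial carrier, fixed to the desk: white block on a grey foot, three pockets 36 mm apart along its y axis; origin at the centre of its underside, z up. The block (52 mm x, 116 mm y, top 34 mm up, upper edge rounded) fits into the cover with 2 mm to spare all round. Black hooks at both y ends reach out to y = 79 mm and 46 mm up. Vials in the pockets reach 68 mm up
- cover: clear cover, at first upright on the desk: hood open below, 62 mm (x) x 126 mm (y; 134 over the end catches) x 61 mm high, 3 mm walls, 4 mm roof, 0.11 to 0.22 kg; origin at the centre of its open lower edge, z up. It goes on with its y axis along the carrier's, either way round. Loose until its origin is about 25 mm above the carrier's origin, where the catches meet the hooks; home at 14 mm
- cover_grip (a point): point in the solid grey finger rib along the middle of the cover's roof: on the cover's axis, 79 mm above its origin. The rib is 14 mm thick (x), 74 mm long (y) and stands 24 mm above the roof, 61 to 85 mm above the cover's origin
- gasket: flat black gasket ring on the shoulder round the white block, part of the carrier; the cover's lower edge is pressed on it. Origin at its centre, 12 mm above the carrier's origin; its top is 2 mm higher
- hook_left (a joint): sprung hook at the carrier's +y end: 0 = upright, closed; grows as it is pushed outward (rad), about 0.15 as the cover's catch passes, then it snaps back to 0 over the catch. The two together take a push rising to about 12 to 18 N with the cover some 6 mm from home; there the force suddenly drops, and they snap shut over the catches in the last 2 mm
- hook_right (a joint): the same hook at the carrier's -y end
- vial_in_a: a vial of the same kind already in one of the pockets (origin at the centre of its underside)
- vial_in_b: a vial of the same kind already in another pocket (origin at the centre of its underside)
- sample_cup: bystander: sample cup with a screw lid, 64 mm diameter, 62 mm tall; origin under its centre
- oil: bystander: small amber bottle, 27 mm diameter, 66 mm tall; origin under its centre
- broth: bystander: dark broth bottle, 44 mm diameter, 105 mm tall; origin under its centre
There are look-alikes about, which are no part of the job. Leave any green, red or yellow look-alike of the vial_out alone.

How it is judged:
By the outcome, as a careful person would: the job done as asked, in the order asked, and still so for the second after the job is handed in, while the arm keeps its last pose, push and grip.
It also fails if it takes over 58 s, if anything falls off the work surface, if the arm or the gripper's body presses on something with over 40 N, if the wrist force passes 120 N, or if a joint passes its speed limit or range.

### The arm

A 6-joint arm with a two-finger parallel gripper is mounted at the origin on a cart in front of the work surface, level with it; the furniture and walls round the work are solid. World frame = base frame: x ahead of the robot, y to its left, z up, the work surface at z = 0. Lengths are in m, angles in rad, forces in N, time in s.
With the tool pointing down it reaches from about 0.35 to 0.85 m from the base axis. Payload 8.1 kg.
Tool frame: the origin (TCP) lies on the centre line of the jaws, within the pads' length; the fingertips stand 17 mm ahead of it and the grasp point (between the pads) lies 2 mm behind it; z points along the fingers, y is the line along which they close (so a half turn about z gives the same grasp; the last joint's range is limited). The gripper opens to 93 mm and grips with 3 to 60 N. Pads are 15 mm wide; open, the fingers measure 128 mm over their backs; the gripper's body (75 mm by 188 mm) begins 65 mm behind the grasp point.
Start: joints at [1.163, 0.13, 1.488, -0, 1.523, -0.085], TCP at [0.19, 0.569, 0.236] pointing down, gripper open.
Joint ranges: [-2.96, 2.96], [-0.89, 2.26], [0.02, 2.5], [-1.34, 4.48], [0, 2.73], [-2.66, 2.66]. Speed limits (rad/s): [2.39, 2.39, 2.79, 3.14, 3.14, 3.14].

### API

Orientations are given as a rotation vector (axis times angle).
In Python, from plant import robot, optics, close_job, models gives the robot as it stands.
- The arm moves only by the shell command python3 -m inch 'ROWS' [OPENING] [FORCE]. ROWS is a JSON object of lists of equal length, an entry for each row: "travel": the shift along the tool's x, y, z in m, a list of three; "spin": the turn about the tool's z in rad. In form: {"travel": [[x, y, z], ...], "spin": [spin, ...]}. A call has 1 to 10 rows; each row is the pose to reach, as a shift and turn from the pose commanded when the call began, along the tool's axes at that moment; what a row does not reach only later rows make up. A row lasts 1/12 s, in which the tool goes at most 41.7 mm and 7.16 degrees, less where a joint would pass 70% of its speed; a pose out of reach is approached as far as the arm can. A call with a gripper value outside its range is refused whole. OPENING is the closure, from 0 (fully open) to 1 (shut), set as the call begins (- or left out, the last holds). The fingers move at their own pace and stop on an object; FORCE is the grip in N (left out, the last holds). Time passes only in rows, so rows that repeat a pose let the fingers close. It gives the time, the measured TCP pose, the force, the opening and the grip force at its end, in the units of the state.
- robot.read_state(): the state, without advancing time (a new reading comes with each control period).
- optics.read_camera(name): name is "scene" or "top"; returns (picture, depth): 480x640x3 uint8, red, green, blue; 480x640 float32, m along the optical axis (not along the pixel's ray), 0 where there is no reading.
- optics.camera_info(name): a dict with "camera_matrix" (3x3 intrinsics, pixels), "dist" ([k1, k2, p1, p2, k3] as OpenCV has them; the pictures are not rectified), "view" (4x4, takes a point from world to camera coordinates). Camera axes: x right, y down, z forward; pixel columns grow to the right and rows downward; lengths in m; the calibration is good to about 2 mm. A picture is of the moment at which its call begins. camera_info takes no time and is no camera call.
- close_job(): hands the job in; it is judged then, once.
Trained networks look in the newest picture that a camera, given by its name, has taken for a name from the list of things; names that differ only in an ending like _2 or _b are one class to them, and where a whole thing is asked for, a point or a joint stands for the part that bears it (a point fixed in the world has none). Each returns a list of dicts, best first, with "p" (0 to 1); they miss things now and then, are a little off and sometimes report something else, mostly with a low value. They report only what shows in the picture. A call takes as long as a camera call. They do not tell look-alikes from the thing itself.
- models.look_for(camera, name): "centre" ([x, y, z] in m, in world coordinates, good to about 4 mm: the middle of the surface that is visible of it).
- models.masks_of(camera, name): "region" (480x640 bool, what is visible of it).
The state is a dict: "t": time; "q": joint angles; "dq": joint speeds; "joint_torque": joint torques, N m; "tool_pos": TCP position; "orientation": TCP orientation; "force": force on the tool from outside, world axes, zero at the start; "wrist_torque": the same for the moment, N m; "opening": finger opening in m; "gripper_force": force on a finger pad.
Only numpy, scipy, OpenCV 4.12 (cv2) and the standard library are available. Lean on these libraries where they do the work, as an engineer would, in place of code of your own. Each camera call takes 0.05 s, during which the arm holds its last target. There are 200 camera calls.

## Working session

There is one attempt and no reset: what is moved stays moved. The work goes in short steps, Python scripts to look and compute and a shell command to move; the robot and the scene stay as the last step left them, time stands still between calls to the robot, and variables do not carry over. Pictures are saved under pics/ and viewed, at most 10 in all, crops included, and the job is handed in when it is done.

```bash
mkdir -p pics; ls; python3 - <<'E'
from plant import robot, optics
import cv2, numpy as np
print(robot.read_state())
for n in ("scene","top"):
    p,d=optics.read_camera(n); cv2.imwrite(f"pics/{n}0.png",p[:,:,::-1]); np.savez(f"{n}0.npz",p=p,d=d)
    i=optics.camera_info(n); print(n,{k:np.round(v,4).tolist() for k,v in i.items()})
E
```

```text
pics
{'t': 0.0, 'q': array([ 1.16257298e+00,  1.31121723e-01,  1.48926466e+00, -2.16553225e-05,
        1.52303073e+00, -8.53867954e-02]), 'dq': array([ 0.00102356,  0.00243933, -0.00132895, -0.00031568,  0.00100368,
        0.00209141]), 'joint_torque': array([ 1.25577313e-03, -5.59816968e+01, -4.91786599e+01,  7.69870891e-02,
        3.53394309e-02, -1.36239610e-04]), 'tool_pos': array([0.19011703, 0.56851038, 0.23461903]), 'orientation': array([-5.04841046e-01, -3.10033281e+00,  2.78693144e-03]), 'force': array([-0.37475366,  0.02779558,  0.72851789]), 'wrist_torque': array([ 0.03539944, -0.00875957,  0.01454646]), 'gripper_force': 0.0, 'opening': 0.09317703900975452}
scene {'camera_matrix': [[457.7677, 0.0, 315.5861], [0.0, 457.7677, 234.6533], [0.0, 0.0, 1.0]], 'dist': [-0.0146, 0.0, 0.0, 0.0, 0.0], 'view': [[0.8534, -0.5211, 0.0106, -0.4537], [-0.2553, -0.4357, -0.8631, 0.1943], [0.4543, 0.7339, -0.5049, 1.0033], [0.0, 0.0, 0.0, 1.0]]}
top {'camera_matrix': [[611.7744, 0.0, 313.7792], [0.0, 611.7744, 236.9692], [0.0, 0.0, 1.0]], 'dist': [-0.1071, 0.0, 0.0, 0.0, 0.0], 'view': [[-0.0272, -0.9996, -0.0116, -0.0089], [-0.9944, 0.0283, -0.1015, 0.5249], [0.1018, 0.0088, -0.9948, 1.5018], [0.0, 0.0, 0.0, 1.0]]}
```

View pics/scene0.png

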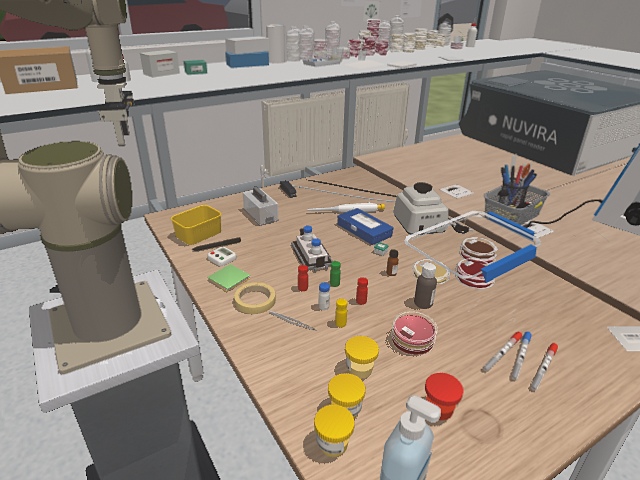

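View pics/top0.png

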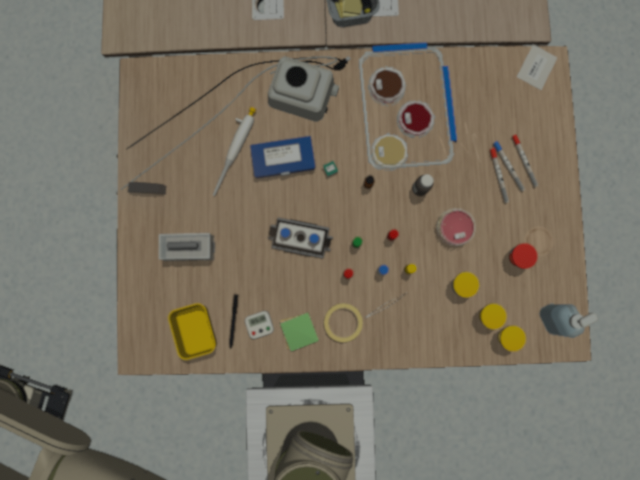

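```bash
python3 - <<'E'
from plant import models
import numpy as np
for c in ("scene","top"):
  for n in ("vial_out","carrier","cover","cover_grip","gasket","sample_cup","oil","broth"):
    print(c,n,[(round(r["p"],2),np.round(r["centre"],3).tolist()) for r in models.look_for(c,n)])
E
```

```text
scene vial_out [(0.86, [0.433, -0.196, 0.04]), (0.73, [0.501, -0.136, 0.036]), (0.65, [0.433, -0.273, 0.04]), (0.54, [0.514, -0.232, 0.039]), (0.53, [0.427, -0.114, 0.04])]
scene carrier [(0.97, [0.502, -0.019, 0.021])]
scene cover [(0.79, [0.495, 0.26, 0.048]), (0.18, [0.633, -0.308, 0.063])]
scene cover_grip [(0.74, [0.497, 0.258, 0.051])]
scene gasket [(0.58, [0.496, -0.017, 0.016])]
scene sample_cup [(0.94, [0.386, -0.402, 0.059])]
scene oil [(0.58, [0.652, -0.17, 0.035])]
scene broth [(0.9, [0.632, -0.308, 0.061]), (0.75, [0.505, -0.016, 0.02])]
top vial_out [(0.63, [0.428, -0.103, 0.062]), (0.62, [0.513, -0.216, 0.058]), (0.57, [0.436, -0.257, 0.063]), (0.41, [0.505, -0.126, 0.059])]
top carrier [(0.79, [0.519, 0.013, 0.014]), (0.59, [0.538, 0.083, 0.038]), (0.22, [0.529, 0.011, 0.004])]
top cover [(0.8, [0.506, 0.292, 0.061])]
top cover_grip [(0.71, [0.508, 0.288, 0.062]), (0.39, [0.638, -0.294, 0.078])]
top gasket [(0.85, [0.523, 0.015, 0.017])]
top sample_cup []
top oil [(0.51, [0.65, -0.163, 0.049])]
top broth [(0.73, [0.639, -0.292, 0.077])]
```

The scene view shows the vials around (324,295), with the blue-capped one at (324,295), the carrier at (312,248) and the cover with its grey rib at (260,205). In the top view the target vial is at (383,270). The carrier is at (300,237) with blue caps at (286,233) and (315,240), so its middle pocket is empty. The cover is at (186,246).

```bash
cat > h.py <<'E'
import numpy as np, cv2
from plant import robot, optics, models
def cloud(c,p,d):
    i=optics.camera_info(c); K=np.array(i["camera_matrix"]); V=np.array(i["view"])
    v,u=np.mgrid[0:480,0:640]; n=cv2.undistortPoints(np.stack([u,v],-1).reshape(-1,1,2).astype(float),K,np.array(i["dist"])).reshape(480,640,2)
    P=np.dstack([n*d[...,None],d]); W=(P-V[:3,3])@V[:3,:3]; W[d==0]=np.nan
    return W
def hsv(p): return cv2.cvtColor(p,cv2.COLOR_RGB2HSV)
E
python3 - <<'E'
from h import *
for c in ("scene","top"):
    f=np.load(c+"0.npz"); p,d=f["p"],f["d"]; W=cloud(c,p,d); H=hsv(p)
    blue=(H[...,0]>98)&(H[...,0]<125)&(H[...,1]>110)&(W[...,0]<.62)&(W[...,0]>.35)&(abs(W[...,1])<.3)
    n,l,s,ce=cv2.connectedComponentsWithStats(blue.astype(np.uint8))
    for k in range(1,n):
        if s[k,4]>8:
            w=W[l==k]; zt=np.nanpercentile(w[:,2],90); t=w[w[:,2]>zt-.004]
            print(c,"blue",ce[k].round(1),s[k,4],"med",np.nanmedian(w,0).round(4),"ztop",zt.round(4),"topmid",((t.min(0)+t.max(0))/2).round(4),t.mean(0).round(4),len(t))
    def rect(name,lo,hi,box):
        m=(W[...,2]>lo)&(W[...,2]<hi)&(W[...,0]>box[0])&(W[...,0]<box[1])&(W[...,1]>box[2])&(W[...,1]<box[3])
        w=W[m]; 
        if len(w)<10: print(c,name,len(w)); return
        r=cv2.minAreaRect((w[:,:2]*1000).astype(np.float32)); print(c,name,len(w),"z",np.median(w[:,2]).round(4),"mean",w.mean(0).round(4),"rect",np.round(r[0],1),np.round(r[1],1),round(r[2],1))
    rect("carrier top",.029,.039,(.42,.6,-.1,.11)); rect("carrier all",.008,.05,(.42,.6,-.1,.11)); rect("carr hooks",.041,.05,(.42,.6,-.1,.11))
    rect("cover rib",.075,.095,(.42,.6,.18,.4)); rect("cover roof",.055,.066,(.42,.6,.18,.4)); rect("cover all",.01,.1,(.42,.6,.18,.4))
    for a,b in (((.50,.02)),((.428,-.11)),((.43,-.19))):
        m=np.hypot(W[...,0]-a-.06,W[...,1]-b)<.01; print("desk/other z",np.nanmedian(W[m][:,2]).round(4))
E
```

```text
scene blue [307.5 228.9] 51 med [0.5284 0.0391 0.0667] ztop 0.0703 topmid [0.5307 0.0435 0.0688] [0.5312 0.0427 0.0689] 27
scene blue [315.9 242. ] 57 med [ 0.5123 -0.0312  0.0678] ztop 0.0702 topmid [ 0.5151 -0.0284  0.0692] [ 0.5144 -0.0289  0.069 ] 36
scene blue [324.  286.9] 79 med [ 0.4326 -0.1968  0.0617] ztop 0.0639 topmid [ 0.4336 -0.1939  0.0628] [ 0.4341 -0.1944  0.0625] 54
scene carrier top 338 z 0.0344 mean [ 0.5151 -0.0008  0.0342] rect [523.1  11. ] [153.6  52.5] 77.1
scene carrier all 880 z 0.028 mean [ 0.5098 -0.0078  0.026 ] rect [522.8   8. ] [159.4  84.1] 75.9
scene carr hooks 74 z 0.0457 mean [ 0.516  -0.009   0.0455] rect [522.3   8. ] [157.6  24.5] 76.1
scene cover rib 81 z 0.0837 mean [0.5032 0.289  0.0828] rect [505.2 292.3] [15.6 73.9] 1.5
scene cover roof 316 z 0.0618 mean [0.4996 0.2787 0.0615] rect [506.2 294.5] [136.4  65.1] 88.6
scene cover all 880 z 0.0542 mean [0.4961 0.2701 0.0491] rect [505.4 293.3] [138.9  66.7] 88.6
desk/other z 0.0118
desk/other z 0.0007
desk/other z 0.0009
top blue [284.8 232.4] 52 med [0.5339 0.046  0.0703] ztop 0.0739 topmid [0
[... 225 characters left out ...]
0.0638] ztop 0.0687 topmid [ 0.4363 -0.1892  0.0675] [ 0.4359 -0.1897  0.0675] 25
top carrier top 595 z 0.035 mean [0.5262 0.0134 0.0347] rect [509.9 -18.6] [223.2  78.6] 61.4
top carrier all 1758 z 0.0198 mean [0.5229 0.0106 0.0238] rect [509.8   5.2] [178.7 209.2] 0.3
top carr hooks 85 z 0.0434 mean [0.5199 0.0006 0.0438] rect [508.3 -20. ] [224.6  71.6] 60.3
top cover rib 182 z 0.0857 mean [0.5091 0.2951 0.0856] rect [509.2 295.8] [74.  13.1] 88.8
top cover roof 927 z 0.0621 mean [0.5087 0.2957 0.0618] rect [509.1 296.4] [130.2  62.4] 88.6
top cover all 1514 z 0.0627 mean [0.5076 0.2907 0.0609] rect [504.9 280. ] [160.1 224.8] 8.9
desk/other z 0.0175
desk/other z 0.002
desk/other z 0.0017
```

```bash
python3 - <<'E'
from h import *
t=np.load("top0.npz")["p"]; s=np.load("scene0.npz")["p"]
a=cv2.resize(t[210:290,140:420],None,fx=2.8,fy=2.8,interpolation=cv2.INTER_CUBIC)
b=cv2.resize(s[180:320,230:400],None,fx=2.6,fy=2.6,interpolation=cv2.INTER_CUBIC)
o=np.zeros((a.shape[0]+b.shape[0],max(a.shape[1],b.shape[1]),3),np.uint8); o[:a.shape[0],:a.shape[1]]=a; o[a.shape[0]:,:b.shape[1]]=b
cv2.imwrite("pics/crop1.png",o[:,:,::-1]); print(o.shape)
E
```

```text
(588, 784, 3)
```

View pics/crop1.png

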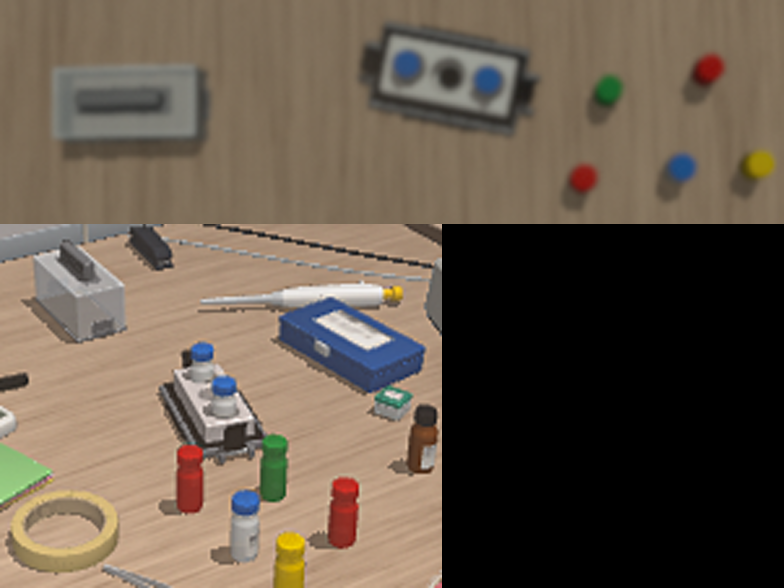

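The crop confirms it: the outer two pockets hold blue-capped vials and the middle one is empty. The cover's rib runs nearly along world y. The two cameras differ by about 4 mm, so I'll start from their mean and refine once the vial is in the hand.

```bash
cat > go.py <<'E'
import sys
from h import *
from scipy.spatial.transform import Rotation as R
x,y,z,yaw=map(float,sys.argv[1:5]); s=robot.read_state(); M=R.from_rotvec(s["orientation"])
cur=np.degrees(np.arctan2(*M.as_matrix()[[1,0],1]))
print("pos",s["tool_pos"].round(4),"yaw(tool y)",cur.round(2),"tilt",M.as_matrix()[:,2].round(4),"t",round(s["t"],2),"F",s["force"].round(1),"grip",round(s["gripper_force"],1),"open",round(s["opening"],4))
print("travel",M.inv().apply(np.array([x,y,z])-s["tool_pos"]).round(4),"spin",np.radians((cur-yaw+180)%360-180).round(4))
E
python3 go.py .48 .20 .2 -13.3
```

```text
pos [0.1903 0.569  0.2357] yaw(tool y) 71.5 tilt [ 0.e+00  1.e-04 -1.e+00] t 0.9 F [-0.4  0.8 -0. ] grip 0.0 open 0.0929
travel [-0.3918 -0.2581  0.0357] spin 1.4801
```

```bash
python3 -m inch '{"travel": [[-0.03,-0.02,0],[-0.07,-0.045,0],[-0.11,-0.07,0],[-0.15,-0.095,0.01],[-0.19,-0.12,0.015],[-0.225,-0.145,0.02],[-0.26,-0.17,0.025],[-0.295,-0.19,0.03],[-0.325,-0.21,0.03],[-0.355,-0.23,0.03]], "spin": [0.12,0.24,0.36,0.48,0.6,0.72,0.84,0.96,1.08,1.2]}' 0.41 10; python3 go.py .435 -.192 .15 -13.3
```

```text
t: 1.73
tool_pos: [0.4462, 0.2474, 0.2056]
orientation: [-2.174, -2.268, 0.0]
force: [0.0, 0.3, 0.2]
opening: 0.0548
gripper_force: 0.0
pos [0.4462 0.2474 0.2056] yaw(tool y) 2.42 tilt [-1.e-04  0.e+00 -1.e+00] t 1.73 F [0.  0.3 0.2] grip 0.0 open 0.0548
travel [-0.4385 -0.0297  0.0556] spin 0.2743
```

```bash
python3 -m inch '{"travel": [[-0.03,0,0],[-0.07,-0.005,0],[-0.11,-0.01,0],[-0.15,-0.01,0.01],[-0.19,-0.015,0.02],[-0.23,-0.02,0.02],[-0.27,-0.02,0.03],[-0.31,-0.025,0.04],[-0.35,-0.025,0.04],[-0.38,-0.03,0.05]], "spin": [0.03,0.06,0.1,0.14,0.18,0.22,0.25,0.28,0.28,0.28]}'; python3 go.py .435 -.192 .13 -13.3
```

```text
t: 2.57
tool_pos: [0.4344, -0.1351, 0.1573]
orientation: [2.462, 1.946, 0.002]
force: [0.7, -0.6, 0.8]
opening: 0.0546
gripper_force: 0.0
pos [ 0.4344 -0.1351  0.1573] yaw(tool y) -13.36 tilt [ 0.003  -0.0018 -1.    ] t 2.57 F [ 0.7 -0.6  0.8] grip 0.0 open 0.0546
travel [-0.0552  0.0136  0.0275] spin -0.0011
```

```bash
python3 -m inch '{"travel": [[-0.03,0.008,0.015],[-0.055,0.0135,0.027],[-0.055,0.0135,0.027],[-0.055,0.0135,0.027]], "spin": [0,0,0,0]}'; python3 go.py .435 -.192 .049 -13.3
python3 - <<'E'
from h import *
o=[]
for c in ("scene","top"):
    p,d=optics.read_camera(c); np.savez(c+"1.npz",p=p,d=d)
    o.append(cv2.resize(p[200:330,240:400] if c=="scene" else p[200:330,300:460],None,fx=2.45,fy=2.45,interpolation=cv2.INTER_CUBIC))
cv2.imwrite("pics/v1.png",np.hstack(o)[:,:,::-1])
E
```

```text
t: 2.9
tool_pos: [0.4334, -0.1892, 0.1281]
orientation: [-2.465, -1.945, 0.001]
force: [-0.0, -0.6, 0.4]
opening: 0.055
gripper_force: 0.0
pos [ 0.4334 -0.1892  0.1281] yaw(tool y) -13.46 tilt [-0.0016  0.001  -1.    ] t 2.9 F [-0.  -0.6  0.4] grip 0.0 open 0.055
travel [-0.0024  0.0023  0.0791] spin -0.0027
```

View pics/v1.png

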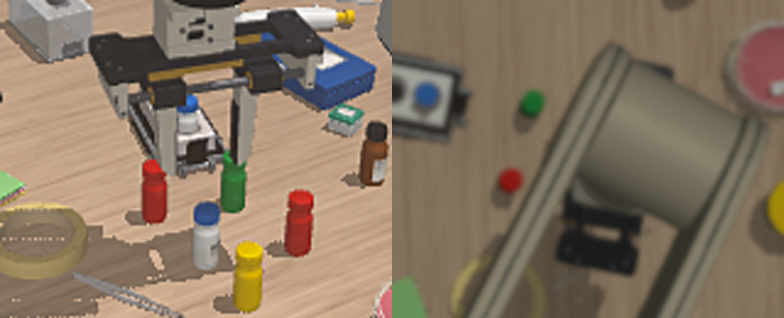

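The scene crop shows both fingers straddling the vial, whose cap is at crop (206,215), from above. The top view is hidden by the arm. I'll measure the scene camera's offset from the finger points.

```bash
python3 - <<'E'
from h import *
from scipy.spatial.transform import Rotation as R
f=np.load("scene1.npz"); W=cloud("scene",f["p"],f["d"]); s=robot.read_state()
P=R.from_rotvec(s["orientation"]).inv().apply((W-s["tool_pos"]).reshape(-1,3))
m=(abs(P[:,0])<.03)&(abs(P[:,1])<.08)&(P[:,2]<.03)&(P[:,2]>-.03); P=P[m]; print(len(P))
for lo in np.arange(-.03,.025,.006):
    q=P[(P[:,2]>=lo)&(P[:,2]<lo+.006)]
    for n,k in (("neg",q[q[:,1]<0]),("pos",q[q[:,1]>0])):
        if len(k)>3: print(lo.round(3),n,len(k),"x",np.percentile(k[:,0],[2,50,98]).round(4),"y",np.percentile(k[:,1],[2,50,98]).round(4))
E
```

```text
309
-0.03 neg 25 x [-0.0138 -0.0115  0.0003] y [-0.0463 -0.0403 -0.0316]
-0.03 pos 26 x [-0.0137 -0.011   0.0057] y [0.0254 0.029  0.0403]
-0.024 neg 20 x [-0.0143 -0.011  -0.    ] y [-0.0459 -0.0401 -0.0315]
-0.024 pos 24 x [-0.0134 -0.0115  0.0028] y [0.0245 0.0302 0.0407]
-0.018 neg 20 x [-0.0139 -0.0114  0.0009] y [-0.0459 -0.04   -0.0314]
-0.018 pos 22 x [-0.0143 -0.0119  0.0014] y [0.025  0.0295 0.0409]
-0.012 neg 20 x [-0.0127 -0.0106  0.0027] y [-0.045  -0.0401 -0.0315]
-0.012 pos 21 x [-0.0153 -0.0107  0.0011] y [0.0247 0.03   0.0392]
-0.006 neg 23 x [-0.0141 -0.0108  0.0038] y [-0.0446 -0.0396 -0.0312]
-0.006 pos 19 x [-0.0143 -0.0104  0.0008] y [0.0252 0.0306 0.0396]
-0.0 neg 17 x [-0.0139 -0.0119  0.0022] y [-0.0445 -0.0396 -0.0315]
-0.0 pos 24 x [-0.0134 -0.0116  0.0019] y [0.0249 0.0305 0.0398]
0.006 neg 14 x [-0.0132 -0.0114 -0.0035] y [-0.0435 -0.0363 -0.0309]
0.006 pos 14 x [-0.0132 -0.0108 -0.0004] y [0.0251 0.0281 0.0374]
0.012 neg 7 x [-0.0138 -0.013  -0.0114] y [-0.0377 -0.0341 -0.0317]
0.012 pos 13 x [-0.0143 -0.0105  0.0004] y [0.025  0.0273 0.0352]
```

```bash
python3 go.py .4368 -.190 .049 -13.3
```

```text
pos [ 0.4344 -0.188   0.1292] yaw(tool y) -13.31 tilt [ 2.e-04  3.e-04 -1.e+00] t 3.0 F [ 0.4 -0.3  0.7] grip 0.0 open 0.0549
travel [-0.0014  0.0028  0.0802] spin -0.0001
```

```bash
python3 -m inch '{"travel": [[-0.0014,0.0028,0.015],[-0.0014,0.0028,0.035],[-0.0014,0.0028,0.055],[-0.0014,0.0028,0.07],[-0.0014,0.0028,0.078],[-0.0014,0.0028,0.08],[-0.0014,0.0028,0.08],[-0.0014,0.0028,0.08]], "spin": [0,0,0,0,0,0,0,0]}'; python3 go.py .4368 -.190 .049 -13.3
python3 - <<'E'
from h import *
from scipy.spatial.transform import Rotation as R
p,d=optics.read_camera("scene"); np.savez("scene2.npz",p=p,d=d)
W=cloud("scene",p,d);H=hsv(p)
s=robot.read_state()
P=R.from_rotvec(s["orientation"]).inv().apply((W-s["tool_pos"]).reshape(-1,3)).reshape(W.shape)
b=(H[...,0]>98)&(H[...,0]<125)&(H[...,1]>110)&(abs(P).max(-1)<.04)
q=P[b]; print(len(q),q.mean(0),np.percentile(q,[5,95],axis=0))
m=(abs(P[...,0])<.03)&(abs(P[...,1])<.06)&(P[...,2]<-.012)&(P[...,2]>-.03); k=P[m]
for q in (k[k[:,1]<-.02],k[k[:,1]>.02]): print(len(q),np.percentile(q,[2,50,98],axis=0).round(4).tolist())
cv2.imwrite("pics/v2.png",cv2.resize(p[230:320,270:390],None,fx=5,fy=5,interpolation=cv2.INTER_CUBIC)[:,:,::-1])
E
```

```text
t: 3.67
tool_pos: [0.4375, -0.1904, 0.0501]
orientation: [2.462, 1.949, 0.001]
force: [-0.2, 0.4, 0.0]
opening: 0.0546
gripper_force: 0.0
pos [ 0.4375 -0.1904  0.0501] yaw(tool y) -13.25 tilt [ 1.5e-03 -8.0e-04 -1.0e+00] t 3.67 F [-0.2  0.4  0. ] grip 0.0 open 0.0546
travel [ 0.0003 -0.0008  0.0011] spin 0.0008
80 [-0.0066683  -0.0033916  -0.00991044] [[-0.01418134 -0.01304766 -0.01402679]
 [ 0.00364909  0.00594508 -0.00370692]]
60 [[-0.0127, -0.0457, -0.0296], [-0.0097, -0.0392, -0.0212], [0.0028, -0.0297, -0.0124]]
61 [[-0.0125, 0.0253, -0.0295], [-0.0095, 0.0307, -0.0218], [0.0028, 0.0403, -0.0124]]
```

View pics/v2.png

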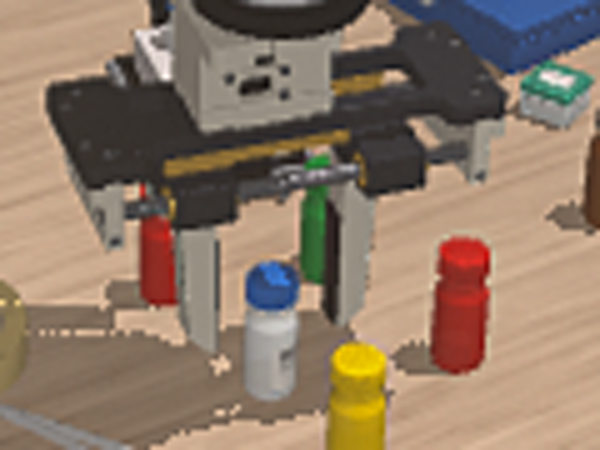

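The vial's cap at (272,288) lies between the fingers at (200,300) and (345,270), so I'll close gently.

```bash
python3 -m inch '{"travel": [[0,0,0],[0,0,0],[0,0,0],[0,0,0],[0,0,0],[0,0,0],[0,0,0],[0,0,0]], "spin": [0,0,0,0,0,0,0,0]}' 0.8 10; python3 go.py .45 -.13 .13 -13.3
```

```text
t: 4.38
tool_pos: [0.4367, -0.1905, 0.049]
orientation: [2.464, 1.949, -0.0]
force: [-0.5, 0.5, 1.3]
opening: 0.0248
gripper_force: 10.0
pos [ 0.4367 -0.1905  0.049 ] yaw(tool y) -13.3 tilt [ 0.e+00 -1.e-04 -1.e+00] t 4.38 F [-0.5  0.5  1.3] grip 10.0 open 0.0248
travel [ 0.0619 -0.0009 -0.081 ] spin 0.0001
```

```bash
python3 -m inch '{"travel": [[0,0,-0.015],[0,0,-0.04],[0,0,-0.065],[0.015,0.003,-0.085],[0.045,0.009,-0.09],[0.08,0.016,-0.09],[0.115,0.022,-0.09],[0.15,0.028,-0.09],[0.18,0.034,-0.09],[0.2,0.038,-0.09]], "spin": [0,0,0,0,0,0,0,0,0,0]}'; python3 -m inch '{"travel": [[0.01,0.002,0],[0.016,0.003,0],[0.017,0.003,0],[0.017,0.003,0]], "spin": [0,0,0,0]}'
python3 - <<'E'
from h import *
from scipy.spatial.transform import Rotation as R
f=[optics.read_camera("scene") for _ in range(2)][-1]; p,d=f; np.savez("scene3.npz",p=p,d=d)
W=cloud("scene",p,d);H=hsv(p); s=robot.read_state()
b=(H[...,0]>98)&(H[...,0]<125)&(H[...,1]>110)&(W[...,0]<.6)&(W[...,0]>.4)&(abs(W[...,1])<.1)
n,l,st,ce=cv2.connectedComponentsWithStats(b.astype(np.uint8))
for k in range(1,n):
    if st[k,4]>8: w=W[l==k]; print(ce[k].round(1),st[k,4],"mean",w.mean(0).round(4),np.percentile(w,[3,97],axis=0).round(4).tolist())
P=R.from_rotvec(s["orientation"]).inv().apply((W-s["tool_pos"]).reshape(-1,3)).reshape(W.shape)
m=(abs(P[...,0])<.03)&(abs(P[...,1])<.06)&(P[...,2]<-.012)&(P[...,2]>-.03); k=P[m]
print(s["tool_pos"])
for q in (k[k[:,1]<-.014],k[k[:,1]>.014]): print(len(q),np.percentile(q,[2,50,98],axis=0).round(4).tolist())
cv2.imwrite("pics/v3.png",cv2.resize(p[170:290,240:400],None,fx=4,fy=4,interpolation=cv2.INTER_CUBIC)[:,:,::-1])
E
python3 go.py .526 .0112 .14 -13.3
```

```text
t: 5.22
tool_pos: [0.5203, -0.0018, 0.1388]
orientation: [-2.462, -1.951, -0.001]
force: [0.2, 0.1, 0.3]
opening: 0.0245
gripper_force: 10.0
t: 5.55
tool_pos: [0.5261, 0.0107, 0.1386]
orientation: [-2.464, -1.949, 0.001]
force: [-0.7, 0.1, 0.0]
opening: 0.0246
gripper_force: 10.0
[312.5 207.6] 49 mean [0.5217 0.0021 0.1497] [[0.5121, -0.0044, 0.1425], [0.5332, 0.011, 0.1539]]
[307.  229.6] 39 mean [0.5272 0.0388 0.0654] [[0.5201, 0.0315, 0.0597], [0.5372, 0.0475, 0.0703]]
[315.9 241.9] 56 mean [ 0.5137 -0.0297  0.0664] [[0.5043, -0.0373, 0.0588], [0.5248, -0.0197, 0.0702]]
[0.52608297 0.01020327 0.13879711]
51 [[-0.0134, -0.0305, -0.0291], [-0.0099, -0.0244, -0.0217], [0.001, -0.0144, -0.0122]]
31 [[-0.0139, 0.0145, -0.0296], [-0.0099, 0.0202, -0.022], [-0.0061, 0.0262, -0.0138]]
pos [0.5261 0.0102 0.1388] yaw(tool y) -13.36 tilt [-3.e-04 -4.e-04 -1.e+00] t 5.65 F [ 0.4  0.2 -0.4] grip 10.0 open 0.0252
travel [ 0.001  -0.0003 -0.0012] spin -0.001
```

View pics/v3.png

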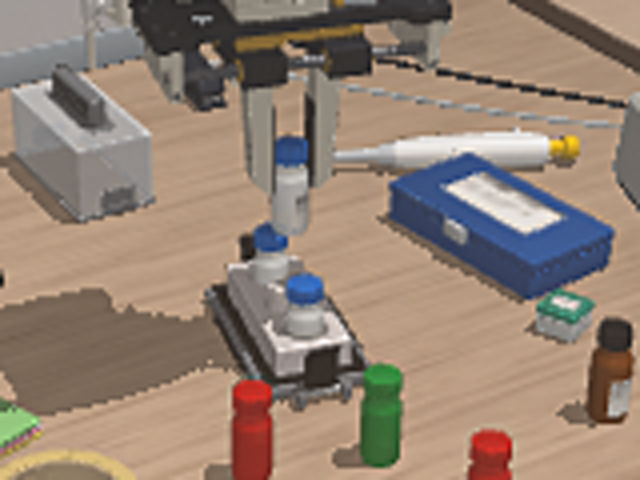

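The scene crop shows the held vial at (290,190), upright, above the carrier's middle. Next I'll compare the cap rays, all from the same camera.

```bash
python3 - <<'E'
from h import *
i=optics.camera_info("scene"); K=np.array(i["camera_matrix"]); V=np.array(i["view"]); D=np.array(i["dist"]); R=V[:3,:3]; C=-R.T@V[:3,3]
def ray(uv,z):
    n=cv2.undistortPoints(np.array([[uv]],float),K,D)[0,0]; r=R.T@np.array([*n,1]); return C+r*(z-C[2])/r[2]
W={}
for f in ("0","3"):
    p=np.load(f"scene{f}.npz")["p"]; H=hsv(p)
    w=np.clip((H[...,1].astype(float)-60)/80,0,1)*((H[...,0]>98)&(H[...,0]<125))
    for nm,(u,v) in {"a":(307.5,229),"b":(316,242),"held":(312.5,207.6),"out":(324,287)}.items():
        if (f=="0")==(nm=="held") or (f=="3" and nm!="held"): continue
        ww=np.zeros_like(w); ww[int(v)-8:int(v)+9,int(u)-8:int(u)+9]=w[int(v)-8:int(v)+9,int(u)-8:int(u)+9]
        b=np.argwhere(ww>.4); print(nm,"extent rows",b[:,0].min(),b[:,0].max(),"cols",b[:,1].min(),b[:,1].max())
        y,x=np.mgrid[:480,:640]; c=((ww*x).sum()/ww.sum(),(ww*y).sum()/ww.sum())
        z={"a":.0625,"b":.0625,"held":.1463,"out":.0565}[nm]; W[nm]=ray(c,z); print(nm,np.round(c,2),W[nm].round(4))
print("held-mid",W["held"]-(W["a"]+W["b"])/2)
E
```

```text
a extent rows 226 232 cols 304 311
a [307.46 228.96] [0.5327 0.0456 0.0625]
b extent rows 239 245 cols 312 320
b [315.85 242.01] [ 0.5167 -0.0245  0.0625]
out extent rows 283 291 cols 319 329
out [323.95 286.88] [ 0.4359 -0.1917  0.0565]
held extent rows 204 211 cols 309 316
held [312.47 207.55] [0.5252 0.0079 0.1463]
held-mid [ 0.00053947 -0.00267866  0.0838    ]
```

```bash
python3 -m inch '{"travel": [[0.0018,-0.0004,0.01],[0.0018,-0.0004,0.025],[0.0018,-0.0004,0.04],[0.0018,-0.0004,0.048],[0.0018,-0.0004,0.052],[0.0018,-0.0004,0.052],[0.0018,-0.0004,0.052]], "spin": [0,0,0,0,0,0,0]}'; python3 go.py .526 .0120 .055 -13.3
python3 - <<'E'
from h import *
p,d=[optics.read_camera("scene") for _ in range(2)][-1]; np.savez("scene4.npz",p=p,d=d)
cv2.imwrite("pics/v4.png",cv2.resize(p[190:270,270:370],None,fx=7,fy=7,interpolation=cv2.INTER_CUBIC)[:,:,::-1])
E
python3 go.py .526 .0120 .055 -13.3
```

```text
t: 6.23
tool_pos: [0.5265, 0.013, 0.087]
orientation: [2.464, 1.949, -0.0]
force: [-0.1, -0.8, 0.4]
opening: 0.0245
gripper_force: 10.0
pos [0.5265 0.013  0.087 ] yaw(tool y) -13.31 tilt [-0. -0. -1.] t 6.23 F [-0.1 -0.8  0.4] grip 10.0 open 0.0245
travel [-0.001  -0.0003  0.032 ] spin -0.0002
pos [0.5271 0.013  0.0878] yaw(tool y) -13.3 tilt [ 1.5e-03 -1.0e-04 -1.0e+00] t 6.33 F [ 0.6 -0.6 -0.1] grip 10.0 open 0.0246
travel [-0.0013 -0.0009  0.0328] spin -0.0
```

View pics/v4.png

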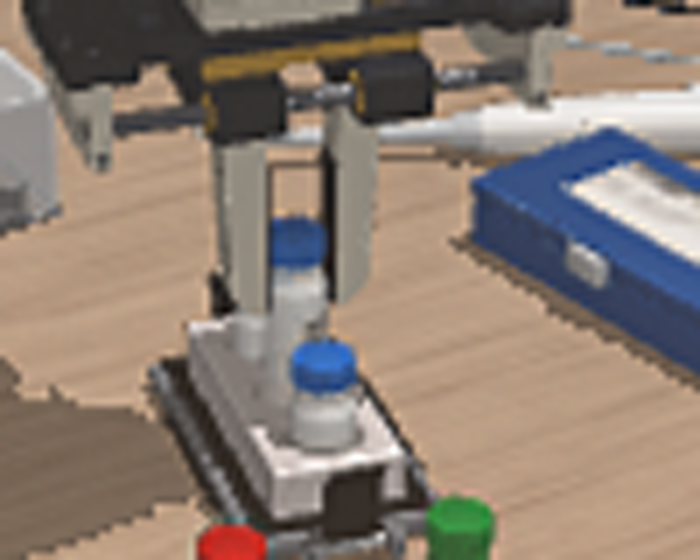

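The held vial's base is at about (285,385), just above the middle pocket and behind the front vial. I'll repeat the ray check at this height.

```bash
python3 - <<'E'
from h import *
i=optics.camera_info("scene"); K=np.array(i["camera_matrix"]); V=np.array(i["view"]); D=np.array(i["dist"]); R=V[:3,:3]; C=-R.T@V[:3,3]
p=np.load("scene4.npz")["p"]; H=hsv(p); y,x=np.mgrid[:480,:640]
w=np.clip((H[...,1].astype(float)-60)/80,0,1)*((H[...,0]>98)&(H[...,0]<125))
for nm,u,v,z in (("held",312,224,.095),("b",316,242,.0625)):
    ww=w*((abs(x-u)<9)&(abs(y-v)<7)); c=((ww*x).sum()/ww.sum(),(ww*y).sum()/ww.sum())
    n=cv2.undistortPoints(np.array([[c]],float),K,D)[0,0]; r=R.T@np.array([*n,1]); print(nm,np.round(c,2),ww.sum(),(C+r*(z-C[2])/r[2]).round(4))
E
```

```text
held [312.07 224.36] 47.275 [0.5265 0.0113 0.095 ]
b [315.86 242.01] 57.65 [ 0.5167 -0.0245  0.0625]
```

```bash
python3 -m inch '{"travel": [[-0.001,-0.001,0],[-0.001,-0.001,0.002],[-0.001,-0.001,0.004],[-0.001,-0.001,0.006],[-0.001,-0.001,0.008],[-0.001,-0.001,0.01]], "spin": [0,0,0,0,0,0]}'; python3 go.py .526 .0120 .055 -13.3
```

```text
t: 6.83
tool_pos: [0.5252, 0.0125, 0.0766]
orientation: [-2.463, -1.949, 0.0]
force: [-0.6, -0.3, 0.3]
opening: 0.0246
gripper_force: 10.0
pos [0.5252 0.0125 0.0766] yaw(tool y) -13.29 tilt [-2.e-04  0.e+00 -1.e+00] t 6.83 F [-0.6 -0.3  0.3] grip 10.0 open 0.0246
travel [-0.0003  0.0009  0.0216] spin 0.0002
```

```bash
python3 -m inch '{"travel": [[0,0,0.003],[0,0,0.006],[0,0,0.009],[0,0,0.012],[0,0,0.015],[0,0,0.017],[0,0,0.018]], "spin": [0,0,0,0,0,0,0]}'; python3 go.py .526 .0120 .055 -13.3
```

```text
t: 7.42
tool_pos: [0.525, 0.0124, 0.0584]
orientation: [-2.463, -1.949, 0.001]
force: [0.2, 0.3, 0.5]
opening: 0.0251
gripper_force: 10.0
pos [0.525  0.0124 0.0584] yaw(tool y) -13.3 tilt [-6.e-04  0.e+00 -1.e+00] t 7.42 F [0.2 0.3 0.5] grip 10.0 open 0.0251
travel [-0.0002  0.0011  0.0034] spin 0.0001
```

```bash
python3 -m inch '{"travel": [[0,0,0.001],[0,0,0.002],[0,0,0.0025],[0,0,0.003]], "spin": [0,0,0,0]}'; python3 go.py .526 .0120 .055 -13.3
```

```text
t: 7.75
tool_pos: [0.5253, 0.0124, 0.0559]
orientation: [2.464, 1.949, 0.0]
force: [-0.1, 0.4, 0.7]
opening: 0.0248
gripper_force: 10.0
pos [0.5253 0.0124 0.0559] yaw(tool y) -13.29 tilt [ 2.e-04 -0.e+00 -1.e+00] t 7.75 F [-0.1  0.4  0.7] grip 10.0 open 0.0248
travel [-0.0003  0.0008  0.0009] spin 0.0001
```

```bash
python3 -m inch '{"travel": [[0,0,0.0005],[0,0,0.0005],[0,0,0.0005],[0,0,0.0005],[0,0,0.0005]], "spin": [0,0,0,0,0]}' 0.5 10;  python3 -m inch '{"travel": [[0,0,-0.005],[0,0,-0.015],[0,0,-0.035],[0,0,-0.06],[0,0,-0.085],[0,0,-0.105],[0,0,-0.11]], "spin": [0,0,0,0,0,0,0]}'; python3 go.py .509 .2957 .15 -1.4
```

```text
t: 8.17
tool_pos: [0.5253, 0.0124, 0.0555]
orientation: [2.464, 1.949, 0.0]
force: [0.3, -0.6, -0.1]
opening: 0.0462
gripper_force: 0.0
t: 8.75
tool_pos: [0.5277, 0.0123, 0.1708]
orientation: [2.46, 1.946, 0.008]
force: [0.8, -1.8, 0.4]
opening: 0.0464
gripper_force: 0.0
pos [0.5277 0.0123 0.1708] yaw(tool y) -13.29 tilt [ 7.3e-03 -5.0e-04 -1.0e+00] t 8.75 F [ 0.8 -1.8  0.4] grip 0.0 open 0.0464
travel [ 0.2715 -0.0835  0.0205] spin -0.2075
```

```bash
python3 -m inch '{"travel": [[0.015,-0.004,0],[0.045,-0.012,0],[0.08,-0.022,0],[0.115,-0.033,0],[0.15,-0.045,0],[0.185,-0.056,0],[0.22,-0.067,0.005],[0.245,-0.076,0.01],[0.262,-0.081,0.013],[0.271,-0.083,0.015]], "spin": [-0.02,-0.04,-0.07,-0.1,-0.13,-0.15,-0.17,-0.19,-0.2,-0.2075]}'
python3 - <<'E'
from h import *
from scipy.spatial.transform import Rotation as R
o=[]
for c in ("scene","top","scene"):
    p,d=optics.read_camera(c); W=cloud(c,p,d)
    np.savez(c+"5.npz",p=p,d=d)
    s=robot.read_state()
s=robot.read_state(); M=R.from_rotvec(s["orientation"])
p,d=[np.load("scene5.npz")[k] for k in "pd"]; W=cloud("scene",p,d)
P=M.inv().apply((W-s["tool_pos"]).reshape(-1,3)).reshape(W.shape)
m=(abs(P[...,0])<.03)&(abs(P[...,1])<.06)&(P[...,2]<.01)&(P[...,2]>-.03); k=P[m]
for q in (k[k[:,1]<-.014],k[k[:,1]>.014]): print(len(q),np.percentile(q,[2,50,98],axis=0).round(4).tolist())
t=np.load("top5.npz"); 
o=np.hstack([cv2.resize(p[150:250,200:360],(480,300),interpolation=cv2.INTER_CUBIC),cv2.resize(t["p"][190:310,250:370],(300,300),interpolation=cv2.INTER_CUBIC)]); cv2.imwrite("pics/v5.png",o[:,:,::-1])
E
python3 go.py .509 .2957 .0795 -1.4
```

```text
t: 9.58
tool_pos: [0.5056, 0.2975, 0.1494]
orientation: [-2.245, -2.197, 0.001]
force: [0.3, -0.2, 0.2]
opening: 0.0464
gripper_force: 0.0
80 [[-0.0135, -0.0422, -0.028], [-0.0088, -0.0366, -0.0112], [0.0066, -0.0274, 0.0081]]
82 [[-0.0121, 0.0197, -0.0286], [-0.0074, 0.0242, -0.0114], [0.0075, 0.0345, 0.0092]]
pos [0.5065 0.295  0.1498] yaw(tool y) -1.36 tilt [-9.e-04 -9.e-04 -1.e+00] t 9.73 F [ 0.4 -0.2  0.1] grip 0.0 open 0.0461
travel [0.0008 0.0025 0.0703] spin 0.0007
```

View pics/v5.png

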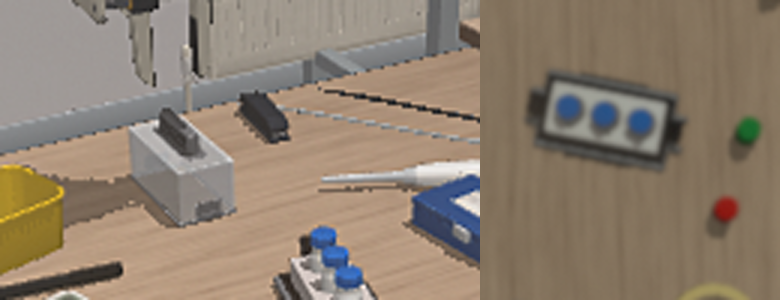

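All three carrier pockets are now filled (top view, blue caps at (568,107), (604,115) and (640,122)). The fingers are above the cover's rib at scene (178,130).

```bash
python3 -m inch '{"travel": [[0.0008,0.0025,0.015],[0.0008,0.0025,0.035],[0.0008,0.0025,0.052],[0.0008,0.0025,0.063],[0.0008,0.0025,0.068],[0.0008,0.0025,0.07],[0.0008,0.0025,0.07],[0.0008,0.0025,0.07]], "spin": [0,0,0,0,0,0,0,0]}'; python3 go.py .509 .2957 .0795 -1.4
python3 - <<'E'
from h import *
f=np.load("top5.npz"); p,d=f["p"],f["d"]; W=cloud("top",p,d); H=hsv(p)
i=optics.camera_info("top"); K=np.array(i["camera_matrix"]); V=np.array(i["view"]); D=np.array(i["dist"]); R=V[:3,:3]; C=-R.T@V[:3,3]
w=np.clip((H[...,1].astype(float)-60)/80,0,1)*((H[...,0]>98)&(H[...,0]<125))*(W[...,0]<.57)*(W[...,0]>.45)*(abs(W[...,1])<.08)
n,l,s,ce=cv2.connectedComponentsWithStats((w>.3).astype(np.uint8)); y,x=np.mgrid[:480,:640]
for k in range(1,n):
    if s[k,4]<15: continue
    ww=w*(l==k); c=((ww*x).sum()/ww.sum(),(ww*y).sum()/ww.sum()); nn=cv2.undistortPoints(np.array([[c]],float),K,D)[0,0]; r=R.T@np.array([*nn,1]); print(np.round(c,2),s[k,4],(C+r*(.067-C[2])/r[2]).round(4))
# white block top
m=(H[...,1]<60)&(H[...,2]>120)&(W[...,0]<.6)&(W[...,0]>.45)&(abs(W[...,1]-.01)<.08)
q=np.argwhere(m)[:,::-1].astype(np.float32); nn=cv2.undistortPoints(q[:,None].astype(float),K,D)[:,0]; r=np.c_[nn,np.ones(len(nn))]@R; w3=C+r*((.033-C[2])/r[:,2])[:,None]
rc=cv2.minAreaRect((w3[:,:2]*1000).astype(np.float32)); print("block",len(q),rc)
E
```

```text
t: 10.4
tool_pos: [0.5101, 0.296, 0.0815]
orientation: [2.249, 2.193, 0.002]
force: [1.0, -0.3, 0.7]
opening: 0.0464
gripper_force: 0.0
pos [0.5101 0.296  0.0815] yaw(tool y) -1.43 tilt [ 1.5e-03  7.0e-04 -1.0e+00] t 10.4 F [ 1.  -0.3  0.7] grip 0.0 open 0.0464
travel [-0.0004 -0.0011  0.002 ] spin -0.0005
[284.96 232.44] 60 [0.5334 0.0461 0.067 ]
[299.17 235.29] 65 [0.5254 0.0116 0.067 ]
[313.77 238.2 ] 64 [ 0.5173 -0.0237  0.067 ]
block 538 ((526.423095703125, 11.632312774658203), (113.79360961914062, 50.00849151611328), 77.04814147949219)
```

```bash
python3 -m inch '{"travel": [[-0.0002,0,0.001],[-0.0002,0,0.0015],[-0.0002,0,0.0015],[-0.0002,0,0.0015],[-0.0002,0,0.0015],[-0.0002,0,0.0015],[-0.0002,0,0.0015],[-0.0002,0,0.0015]], "spin": [0,0,0,0,0,0,0,0]}' 1 55; python3 go.py .5256 .0117 .17 -13.0
```

```text
t: 11.07
tool_pos: [0.5092, 0.2958, 0.0788]
orientation: [-2.248, -2.194, 0.0]
force: [-0.4, 0.1, 0.2]
opening: 0.0139
gripper_force: 54.9
pos [0.5092 0.2958 0.0788] yaw(tool y) -1.4 tilt [-2.e-04 -0.e+00 -1.e+00] t 11.07 F [-0.4  0.1  0.2] grip 54.9 open 0.0139
travel [-0.2836  0.0233 -0.0912] spin 0.2024
```

```bash
python3 -m inch '{"travel": [[0,0,-0.008],[0,0,-0.025],[0,0,-0.045],[0,0,-0.065],[-0.01,0,-0.08],[-0.03,0.002,-0.088],[-0.055,0.005,-0.09],[-0.08,0.007,-0.09],[-0.11,0.009,-0.09],[-0.14,0.012,-0.09]], "spin": [0,0,0,0,0.01,0.03,0.05,0.07,0.09,0.11]}'; python3 -m inch '{"travel": [[-0.03,-0.002,0],[-0.06,-0.003,0],[-0.09,-0.004,0],[-0.115,-0.005,0],[-0.132,-0.005,0],[-0.14,-0.005,0],[-0.142,-0.005,0],[-0.142,-0.005,0]], "spin": [0.02,0.04,0.06,0.075,0.085,0.092,0.0924,0.0924]}'; python3 go.py .5256 .0117 .165 -13.0
```

```text
t: 11.9
tool_pos: [0.5177, 0.1546, 0.1695]
orientation: [2.366, 2.067, 0.001]
force: [1.0, -1.5, -2.3]
opening: 0.0136
gripper_force: 54.9
t: 12.57
tool_pos: [0.494, 0.0155, 0.1692]
orientation: [2.459, 1.955, 0.001]
force: [0.1, -0.1, -1.8]
opening: 0.0136
gripper_force: 54.9
pos [0.494  0.0155 0.1692] yaw(tool y) -13.04 tilt [ 4.e-04  3.e-04 -1.e+00] t 12.57 F [ 0.1 -0.1 -1.8] grip 54.9 open 0.0136
travel [0.0034 0.0316 0.0042] spin -0.0007
```

```bash
python3 -m inch '{"travel": [[0.001,0.01,0],[0.003,0.024,0.002],[0.0034,0.031,0.003],[0.0034,0.0316,0.003],[0.0034,0.0316,0.003]], "spin": [0,0,0,0,0]}'
python3 - <<'E'
from h import *
from scipy.spatial.transform import Rotation as R
for c in ("top","scene"):
    p,d=optics.read_camera(c); np.savez(c+"6.npz",p=p,d=d)
s=robot.read_state(); P=R.from_rotvec(s["orientation"]).inv().apply((cloud("scene",p,d)-s["tool_pos"]).reshape(-1,3))
# cover: z from .018 (roof) to .079 ; report extents in tool frame
m=(abs(P[:,0])<.09)&(abs(P[:,1])<.05)&(P[:,2]>.012)&(P[:,2]<.085); q=P[m]
for lo in np.arange(.012,.08,.01):
    k=q[(q[:,2]>=lo)&(q[:,2]<lo+.01)]; print(lo.round(3),len(k),np.percentile(k,[1,50,99],axis=0).round(4)[:,:2].tolist())
# rib ends
m=(abs(P[:,0])<.06)&(abs(P[:,1])<.012)&(P[:,2]>-.006)&(P[:,2]<.016); k=P[m]; print("rib x",np.percentile(k[:,0],[1,50,99]))
cv2.imwrite("pics/v6.png",cv2.resize(p[160:280,240:400],None,fx=4,fy=4,interpolation=cv2.INTER_CUBIC)[:,:,::-1])
E
python3 go.py .5256 .0117 .165 -13.0
```

```text
t: 12.98
tool_pos: [0.5253, 0.0125, 0.1655]
orientation: [-2.457, -1.956, 0.001]
force: [0.4, 0.2, -1.9]
opening: 0.0133
gripper_force: 54.9
0.012 402 [[-0.0659, -0.0331], [-0.0337, -0.0128], [0.0588, 0.0284]]
0.022 136 [[-0.0675, -0.034], [-0.0628, -0.0221], [0.0558, 0.0274]]
0.032 136 [[-0.068, -0.0337], [-0.0624, -0.0207], [0.0603, 0.0275]]
0.042 131 [[-0.0677, -0.0338], [-0.0624, -0.02], [0.0558, 0.0283]]
0.052 124 [[-0.0678, -0.0335], [-0.0631, -0.0163], [0.0584, 0.0282]]
0.062 148 [[-0.0704, -0.0336], [-0.0635, -0.0189], [0.0587, 0.0287]]
0.072 68 [[-0.0685, -0.034], [-0.0609, -0.0295], [0.0604, 0.0283]]
rib x [-0.0569548  -0.03226341  0.02395502]
pos [0.525  0.0123 0.1657] yaw(tool y) -12.96 tilt [-8.e-04  2.e-04 -1.e+00] t 13.08 F [ 0.7  0.7 -1.5] grip 54.9 open 0.0134
travel [-0.0004  0.0007  0.0007] spin 0.0007
```

View pics/v6.png

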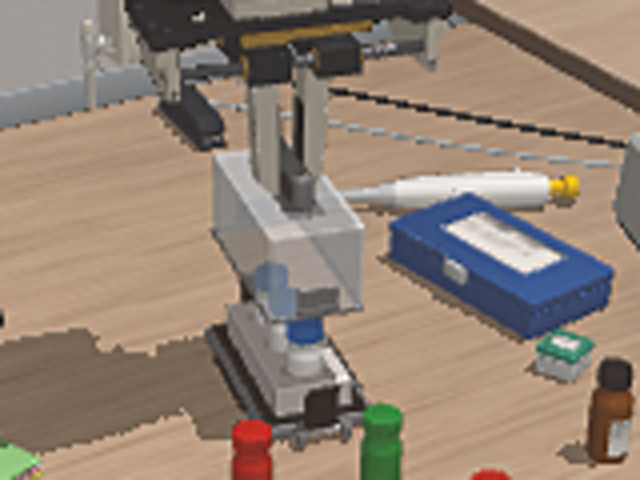

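The cover hangs squarely over the carrier, with its front end at (318,265) and the carrier's front hook at (320,405). Next I'll compare the end faces of both in this same picture.

```bash
python3 - <<'E'
from h import *
from scipy.spatial.transform import Rotation as R
s=robot.read_state(); M=R.from_rotvec(s["orientation"])
for c,fs in (("scene",("0","6")),):
  for f in fs:
    z=np.load(f"{c}{f}.npz"); W=cloud(c,z["p"],z["d"]); H=hsv(z["p"])
    P=M.inv().apply((W-s["tool_pos"]).reshape(-1,3)).reshape(W.shape)
    white=(H[...,1]<50)&(H[...,2]>130)
    for zl,zh in ((.014,.018),(.018,.022),(.022,.026),(.026,.030)):
        m=(W[...,2]>zl)&(W[...,2]<zh)&white
        a=P[m&(abs(P[...,1]+.003)<.024)&(P[...,0]<-.045)&(P[...,0]>-.075)]; b=P[m&(abs(P[...,0])<.05)&(P[...,1]<-.015)&(P[...,1]>-.04)]
        print(f,zl,"end x",len(a),np.median(a[:,0]).round(4) if len(a) else 0,"side y",len(b),np.median(b[:,1]).round(4) if len(b) else 0)
    dk=(H[...,2]<70)&(W[...,2]>.03)&(W[...,2]<.044)
    a=P[dk&(P[...,0]<-.06)&(P[...,0]>-.095)&(abs(P[...,1])<.02)]; print("hook",len(a),np.percentile(a,[5,50,95],axis=0).round(4)[:,:2].tolist() if len(a) else 0)
    if f=="6":
        for lo in (.025,.035,.045,.055):
            m=(P[...,2]>lo)&(P[...,2]<lo+.01)
            a=P[m&(abs(P[...,1]+.003)<.024)&(P[...,0]<-.045)&(P[...,0]>-.08)]; b=P[m&(abs(P[...,0])<.05)&(P[...,1]<-.02)&(P[...,1]>-.045)]
            print("cover",lo,len(a),np.median(a[:,0]).round(4),len(b),np.median(b[:,1]).round(4))
E
```

```text
0 0.014 end x 7 -0.0596 side y 1 -0.0375
0 0.018 end x 11 -0.0605 side y 0 0
0 0.022 end x 10 -0.0604 side y 0 0
0 0.026 end x 10 -0.0617 side y 0 0
hook 24 [[-0.0819, -0.011], [-0.0761, -0.0028], [-0.0731, 0.0082]]
6 0.014 end x 8 -0.0591 side y 0 0
6 0.018 end x 10 -0.0594 side y 0 0
6 0.022 end x 10 -0.0602 side y 0 0
6 0.026 end x 12 -0.0598 side y 0 0
hook 25 [[-0.0801, -0.0106], [-0.0769, -0.0023], [-0.0722, 0.0082]]
cover 0.025 64 -0.064 40 -0.0325
cover 0.035 59 -0.0639 41 -0.0329
cover 0.045 64 -0.064 39 -0.0325
cover 0.055 69 -0.0644 40 -0.0327
```

```bash
python3 -m inch '{"travel": [[-0.0006,0.0002,0.008],[-0.0006,0.0002,0.02],[-0.0006,0.0002,0.032],[-0.0006,0.0002,0.041],[-0.0006,0.0002,0.046],[-0.0006,0.0002,0.047],[-0.0006,0.0002,0.047]], "spin": [0,0,0,0,0,0,0]}'; python3 -m inch '{"travel": [[0,0,0.002],[0,0,0.004],[0,0,0.006],[0,0,0.008],[0,0,0.01]], "spin": [0,0,0,0,0]}';python3 go.py .5256 .0117 .104 -13.0
```

```text
t: 13.67
tool_pos: [0.525, 0.0111, 0.1181]
orientation: [-2.458, -1.955, 0.002]
force: [-0.6, 0.1, -1.3]
opening: 0.0139
gripper_force: 54.9
t: 14.08
tool_pos: [0.5256, 0.011, 0.1089]
orientation: [2.458, 1.956, 0.0]
force: [-0.2, -0.4, -1.7]
opening: 0.0134
gripper_force: 54.9
pos [0.5256 0.011  0.1089] yaw(tool y) -13.0 tilt [ 4.e-04 -1.e-04 -1.e+00] t 14.08 F [-0.2 -0.4 -1.7] grip 54.9 open 0.0134
travel [ 0.0006 -0.0002  0.0049] spin 0.0
```

```bash
python3 -m inch '{"travel": [[0,0,0.002],[0,0,0.004],[0,0,0.005],[0,0,0.006],[0,0,0.007]], "spin": [0,0,0,0,0]}';python3 -m inch '{"travel": [[0,0,0.001],[0,0,0.002],[0,0,0.003],[0,0,0.003]], "spin": [0,0,0,0]}';python3 go.py .5256 .0117 .0928 -13.0
```

```text
t: 14.5
tool_pos: [0.5259, 0.011, 0.1024]
orientation: [2.458, 1.955, 0.001]
force: [-1.4, -0.7, 5.0]
opening: 0.0136
gripper_force: 54.9
t: 14.83
tool_pos: [0.5266, 0.0109, 0.1002]
orientation: [2.457, 1.955, 0.003]
force: [0.1, -0.4, 7.2]
opening: 0.0137
gripper_force: 54.9
pos [0.5266 0.0109 0.1002] yaw(tool y) -13.0 tilt [ 2.5e-03 -3.0e-04 -1.0e+00] t 14.83 F [ 0.1 -0.4  7.2] grip 54.9 open 0.0137
travel [ 0.0005 -0.0012  0.0074] spin -0.0
```

```bash
python3 -m inch '{"travel": [[0,0,0.001],[0,0,0.002],[0,0,0.002]], "spin": [0,0,0]}';python3 -m inch '{"travel": [[0,0,0.001],[0,0,0.002],[0,0,0.002]], "spin": [0,0,0]}';python3 -m inch '{"travel": [[0,0,0.001],[0,0,0.002],[0,0,0.002]], "spin": [0,0,0]}'
```

```text
t: 15.08
tool_pos: [0.5271, 0.0109, 0.0991]
orientation: [2.457, 1.954, 0.004]
force: [-1.5, -0.6, 11.3]
opening: 0.0137
gripper_force: 54.9
t: 15.33
tool_pos: [0.527, 0.0109, 0.0963]
orientation: [2.457, 1.954, 0.004]
force: [3.4, -0.3, 2.6]
opening: 0.014
gripper_force: 55.0
t: 15.58
tool_pos: [0.5253, 0.0111, 0.0928]
orientation: [-2.458, -1.956, 0.001]
force: [-0.8, -0.2, 5.8]
opening: 0.0136
gripper_force: 54.9
```

```bash
python3 -m inch '{"travel": [[0,0,0.001],[0,0,0.002],[0,0,0.003],[0,0,0.003]], "spin": [0,0,0,0]}' 1 60;python3 -m inch '{"travel": [[0,0,0.001],[0,0,0.002],[0,0,0.003],[0,0,0.003]], "spin": [0,0,0,0]}'
```

```text
t: 15.92
tool_pos: [0.5255, 0.0111, 0.0927]
orientation: [-2.458, -1.956, 0.001]
force: [-14.6, -0.1, 31.1]
opening: 0.0133
gripper_force: 60.0
t: 16.25
tool_pos: [0.5258, 0.011, 0.0927]
orientation: [2.458, 1.956, -0.0]
force: [-27.6, 0.8, 57.2]
opening: 0.0136
gripper_force: 60.1
```

```bash
python3 - <<'E'
from h import *
from scipy.spatial.transform import Rotation as R
p,d=optics.read_camera("scene"); W=cloud("scene",p,d); H=hsv(p); s=robot.read_state()
print(s["t"],s["force"],s["wrist_torque"],s["tool_pos"],s["orientation"])
P=R.from_rotvec(s["orientation"]).inv().apply((W-s["tool_pos"]).reshape(-1,3)).reshape(W.shape)
r=W[(P[...,0]<-.045)&(P[...,0]>-.062)&(abs(P[...,1]+.003)<.02)&(W[...,2]>.06)]; r2=W[(P[...,0]>.045)&(P[...,0]<.056)&(abs(P[...,1]+.003)<.02)&(W[...,2]>.06)]
print("roof z near/far",np.median(r[:,2]),len(r),np.median(r2[:,2]),len(r2),"expect .075")
dk=(H[...,2]<70)&(W[...,2]>.03)&(W[...,2]<.05); a=P[dk&(P[...,0]<-.06)&(P[...,0]>-.1)&(abs(P[...,1])<.02)]; print("hook",len(a),np.percentile(a,[5,50,95],axis=0).round(4)[:,:2].tolist())
cv2.imwrite("pics/v7.png",cv2.resize(p[190:280,260:370],None,fx=6,fy=6,interpolation=cv2.INTER_CUBIC)[:,:,::-1])
E
```

```text
16.3 [-27.64822419   0.66919649  56.88804145] [ 0.07347333  5.42177617 -0.02838047] [0.52580326 0.01106671 0.09274235] [ 2.45797895e+00  1.95600375e+00 -2.34458039e-04]
roof z near/far 0.07713589873317742 100 0.49780296800936563 18 expect .075
hook 26 [[-0.0807, -0.0123], [-0.0748, -0.0019], [-0.0716, 0.0074]]
```

View pics/v7.png

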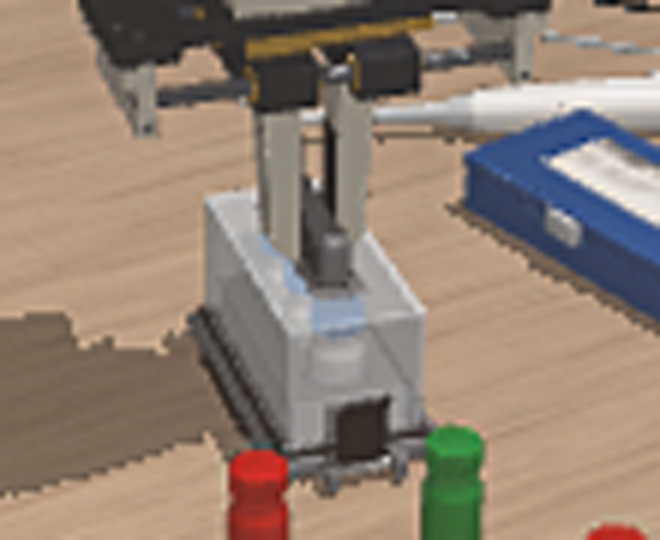

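The cover is seated on its shoulder and the near hook stands upright over its catch at (360,430). The tool is at the home height and pressing down with 57 N. I'll hand the job in.

```bash
python3 -c "
from plant import close_job; print(close_job())"
```

```text
the job is handed in; nothing more can be done
None
```

The vial stands in the middle pocket and the cover is pressed home; I handed the job in at about 16 s with the arm still holding it down at about 57 N (27 N sideways). The near hook showed upright over its catch in the last picture. I infer the far hook snapped from the force drop and the home height.

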